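Sort seized from free calipers

ROBOT

A 6-joint arm with a two-finger parallel gripper is mounted at the origin on a cart in front of the work surface, level with it; the furniture and walls round the work are solid. World frame = base frame: x ahead of the robot, y to its left, z up, the work surface at z = 0. Lengths are in m, angles in rad, forces in N, time in s.
With the tool pointing down it reaches from about 0.35 to 0.975 m from the base axis. Payload 4.9 kg.
Tool frame: the origin (TCP) lies between the finger pads; the fingertips stand 22 mm ahead of it and the grasp point (between the pads) lies 3 mm ahead of it; z points along the fingers, y is the line along which they close (so a half turn about z gives the same grasp; the last joint's range is limited). The gripper opens to 85 mm and grips with 20 to 120 N. Pads are 22 mm wide; open, the fingers measure 114 mm over their backs; the gripper's body (76 mm by 85 mm) begins 54 mm behind the grasp point. The pads swing forward as they close: fully open they stand 13 mm farther back than shut.
Start: joints at [-1.394, 0.053, 1.613, -0, 1.476, -0.119], TCP at [0.182, -0.598, 0.253] pointing down, gripper open.
Joint ranges: [-3.01, 3.01], [-1.01, 2.22], [0.06, 2.58], [-1.02, 4.17], [0.09, 2.62], [-3.14, 3.14]. Speed limits (rad/s): [2.57, 2.57, 3.14, 3.14, 3.14, 3.14].

INTERFACE

Orientations are given as a rotation vector (axis times angle).
In Python, from cell import move_ptp, move_linear, move_j, let_go, close, sleep, solve_ik, observe, read_camera, IKError, job_done gives the robot as it stands. Calls block until the motion is done:
- move_ptp(position, orientation): joint-space move of the TCP to a pose.
- move_linear(position, frame=None, feed=0.15, contact_N=None): straight line of the TCP; frame=None keeps the orientation; feed is the mean speed in m/s. With contact_N (N) it stops when the force on the tool has changed by that much, and returns True; else False.
- move_j(angles): joint-space move.
- let_go() and close(squeeze=None): open the fingers fully, or close them until they stop; squeeze is the grip in N (None keeps the last).
- sleep(seconds).
- solve_ik(position, orientation): joint angles nearest the present ones, or None.
- observe(): the state.
- read_camera(name): name is "side" or "top" or "wrist"; returns a dict with "color" (480x640x3 uint8, blue, green, red), "z_map" (480x640 float32, m along the optical axis (not along the pixel's ray), 0 where there is no reading), "fx", "fy", "cx", "cy" (pixels), "xyz" and "attitude" of the camera in the world. Camera axes: x right, y down, z forward; pixel columns grow to the right and rows downward; lengths in m; the calibration is good to about 2 mm. A picture is of the moment at which its call begins.
A pose or a line that the arm cannot do raises IKError and nothing moves.
- job_done(): hands the job in; it is judged then, once.
The state is a dict: "t": time; "joints": joint angles; "qd": joint speeds; "joint_efforts": joint torques, N m; "eef_pos": TCP position; "orientation": TCP orientation; "force": force on the tool from outside, world axes, zero at the start; "torque": the same for the moment, N m; "gripper_width": finger opening in m; "grasp_force": force on a finger pad.
Only numpy, scipy, OpenCV 4.12 (cv2) and the standard library are available. Lean on these libraries where they do the work, as an engineer would, in place of code of your own. Each camera call takes 0.05 s, during which the arm holds its last target. There are 200 camera calls.

TASK

One of the two steel calipers in the black case has a seized joint, and it does not show. Take them out and squeeze their legs together to find out which. Lay the one that closes in the green stock tray with its legs fully closed, and lay the seized one in the red repair tray, each flat and wholly inside its tray; leave the remote, the marker pen and the rubber blower where they are.

Things in the scene. Friction and masses are not known exactly. Their poses are not given: they have to be found in the camera images.
- case: black case insert, fixed, 170 (x) x 180 (y) x 28 mm high on 12 mm feet; origin under its centre, on the bench. Two pockets, floors 16 mm up: hinge axes at x = -50, y = 42 and -42 mm, open legs towards +x. Pockets hug the legs (gaps too narrow for fingers), only the nuts stand proud: lift calipers straight up and lay them elsewhere, such as in a tray, to squeeze the legs
- caliper_1: one of two alike steel calipers, 0.17 kg. Origin on the hinge axis, on the underside; z up. Hub 28 mm across; two legs 8 wide, 12 thick (z 0-12), 106 mm long. A dark square nut, 20 x 20 mm (sides along x, y), at z 15-39 mm on the hub: lift it here. The +y leg is fixed to the body at +0.2 rad from +x; the other swings. Which one is seized cannot be seen; they swap pockets
- caliper_1_leg (a joint): hinge of caliper_1 in rad: 0 = legs 0.4 rad apart, either side of the body's +x, as found; grows as they close, 0.4 = closed (stop). The middle line between the legs is at +half this value from +x. At 75 mm from the hub the legs are 57 mm over all at 0, 29 mm closed. A free joint is firm (0.1 N m: 1.5 N there) and stays where put; a seized one does not yield to any gripper
- caliper_1_tip_a (a point): tip of the +y leg of caliper_1, at mid thickness (6 mm above the underside)
- caliper_1_tip_b (a point): tip of the swinging leg of caliper_1, at mid thickness (6 mm above the underside)
- caliper_2: the other of two alike steel calipers, 0.17 kg. Origin on the hinge axis, on the underside; z up. Hub 28 mm across; two legs 8 wide, 12 thick (z 0-12), 106 mm long. A dark square nut, 20 x 20 mm (sides along x, y), at z 15-39 mm on the hub: lift it here. The +y leg is fixed to the body at +0.2 rad from +x; the other swings. Which one is seized cannot be seen; they swap pockets
- caliper_2_leg (a joint): hinge of caliper_2 in rad: 0 = legs 0.4 rad apart, either side of the body's +x, as found; grows as they close, 0.4 = closed (stop). The middle line between the legs is at +half this value from +x. At 75 mm from the hub the legs are 57 mm over all at 0, 29 mm closed. A free joint is firm (0.1 N m: 1.5 N there) and stays where put; a seized one does not yield to any gripper
- caliper_2_tip_a (a point): tip of the +y leg of caliper_2, at mid thickness (6 mm above the underside)
- caliper_2_tip_b (a point): tip of the swinging leg of caliper_2, at mid thickness (6 mm above the underside)
- stock_tray: green low tray, fixed to the bench: stock, for the free caliper. 170 (x) x 150 (y) x 16 mm high outside, walls and floor 5 mm thick; origin under its centre, at bench height; z up. The two trays swap places from start to start
- repair_tray: red low tray, fixed to the bench: repair, for the seized caliper. 170 (x) x 150 (y) x 16 mm high outside, walls and floor 5 mm thick; origin under its centre, at bench height; z up. The two trays swap places from start to start
- remote: pale remote control, 127 x 47 x 20 mm, lying loose on the bench; bystander, origin under its centre
- marker_pen: white and blue marker pen, 133 mm long, 20 mm thick, lying loose on the bench; bystander, origin under its centre
- air_blower: blue rubber air blower with a black nozzle, 114 mm long, 53 mm thick, lying loose on the bench; bystander, origin under its centre

How it is judged:
At the end, for the whole second after the job is handed in: The free caliper lies in the green tray with legs closed (hinge over 0.32 rad), the seized one, still open, in the red tray: hub axis and both tips within 80 mm along and 70 mm across of the tray centre, under 18 mm above its underside, tilted under 0.15 rad, at rest ((((x of caliper_1 in the frame of stock_tray between -0.08 and 0.08 m and y of caliper_1 in the frame of stock_tray between -0.07 and 0.07 m and z of each of caliper_1, caliper_1_tip_a, caliper_1_tip_b in the frame of stock_tray below 0.018 m and x of caliper_1_tip_a in the frame of stock_tray between -0.08 and 0.08 m and y of caliper_1_tip_a in the frame of stock_tray between -0.07 and 0.07 m and x of caliper_1_tip_b in the frame of stock_tray between -0.08 and 0.08 m and y of caliper_1_tip_b in the frame of stock_tray between -0.07 and 0.07 m and angle between caliper_1's own z axis and vertical below 0.15 rad) and value of joint caliper_1_leg above 0.32 rad and (x of caliper_2 in the frame of repair_tray between -0.08 and 0.08 m and y of caliper_2 in the frame of repair_tray between -0.07 and 0.07 m and z of each of caliper_2, caliper_2_tip_a, caliper_2_tip_b in the frame of repair_tray below 0.018 m and x of caliper_2_tip_a in the frame of repair_tray between -0.08 and 0.08 m and y of caliper_2_tip_a in the frame of repair_tray between -0.07 and 0.07 m and x of caliper_2_tip_b in the frame of repair_tray between -0.08 and 0.08 m and y of caliper_2_tip_b in the frame of repair_tray between -0.07 and 0.07 m and angle between caliper_2's own z axis and vertical below 0.15 rad) and value of joint caliper_2_leg below 0.15 rad) or ((x of caliper_2 in the frame of stock_tray between -0.08 and 0.08 m and y of caliper_2 in the frame of stock_tray between -0.07 and 0.07 m and z of each of caliper_2, caliper_2_tip_a, caliper_2_tip_b in the frame of stock_tray below 0.018 m and x of caliper_2_tip_a in the frame of stock_tray between -0.08 and 0.08 m and y of caliper_2_tip_a in the frame of stock_tray between -0.07 and 0.07 m and x of caliper_2_tip_b in the frame of stock_tray between -0.08 and 0.08 m and y of caliper_2_tip_b in the frame of stock_tray between -0.07 and 0.07 m and angle between caliper_2's own z axis and vertical below 0.15 rad) and value of joint caliper_2_leg above 0.32 rad and (x of caliper_1 in the frame of repair_tray between -0.08 and 0.08 m and y of caliper_1 in the frame of repair_tray between -0.07 and 0.07 m and z of each of caliper_1, caliper_1_tip_a, caliper_1_tip_b in the frame of repair_tray below 0.018 m and x of caliper_1_tip_a in the frame of repair_tray between -0.08 and 0.08 m and y of caliper_1_tip_a in the frame of repair_tray between -0.07 and 0.07 m and x of caliper_1_tip_b in the frame of repair_tray between -0.08 and 0.08 m and y of caliper_1_tip_b in the frame of repair_tray between -0.07 and 0.07 m and angle between caliper_1's own z axis and vertical below 0.15 rad) and value of joint caliper_1_leg below 0.15 rad)) and linear speed of each of caliper_1, caliper_2 below 0.02 m/s); the robot touches nothing.
It fails at once if the remote is moved more than 30 mm (distance of remote from where it was at the start of the episode above 0.03 m).
It fails at once if the marker pen is moved more than 30 mm (distance of marker_pen from where it was at the start of the episode above 0.03 m).
It fails at once if the rubber blower is moved more than 30 mm (distance of air_blower from where it was at the start of the episode above 0.03 m).
It also fails if it takes over 72 s, if anything falls off the work surface, if the arm or the gripper's body presses on something with over 40 N, if the wrist force passes 120 N, or if a joint passes its speed limit or range.

## Working session

There is one attempt and no reset: what is moved stays moved. The work goes in short steps, each a Python script; the robot and the scene stay as the last script left them, time stands still between calls to the robot, and variables do not carry over. Pictures are saved under pics/ and viewed, at most 10 in all, crops included, and the job is handed in when it is done.

```bash
mkdir -p pics; ls; cat > h.py <<'E'
import numpy as np, cv2
from scipy.spatial.transform import Rotation as R
from cell import *
def rot(c):
    a=np.array(c["attitude"],float)
    return a if a.shape==(3,3) else R.from_rotvec(a).as_matrix() if a.size==3 else R.from_quat(a).as_matrix()
def ray(c,uv,z):
    uv=np.atleast_2d(np.array(uv,float))
    d=np.c_[(uv[:,0]-c["cx"])/c["fx"],(uv[:,1]-c["cy"])/c["fy"],np.ones(len(uv))]@rot(c).T
    o=np.array(c["xyz"]); return o+d*((z-o[2])/d[:,2])[:,None]
E
python3 - <<'E'
from h import *
for n in("top","side"):
    c=read_camera(n); cv2.imwrite(f"pics/{n}0.png",c["color"]); print(n,c["xyz"],c["attitude"],c["fx"],c["cx"],c["cy"])
s=observe();print(s)
E
```

```text
pics
top [ 0.33066671 -0.17815491  1.41838046] [-2.14021879  2.18471512 -0.07780084] 572.3562491496391 319.1504845051507 241.94252570973472
side [ 0.06303651 -1.33973776  0.72663397] [-2.05603208  0.29748913 -0.20292284] 467.84969104605256 319.07853644480184 246.13990982065442
{'t': 0.1, 'joints': array([-1.39396850e+00,  5.32901001e-02,  1.61415130e+00,  9.64006930e-06,
        1.47598987e+00, -1.19054841e-01]), 'qd': array([ 0.00012969, -0.00280704, -0.00481901,  0.00075884, -0.00168104,
        0.00042871]), 'joint_efforts': array([-6.40897397e-04, -3.94902456e+01, -3.71366394e+01, -2.44492994e-04,
        3.87814376e-03, -6.88987129e-06]), 'eef_pos': array([ 0.18211843, -0.59733649,  0.25218959]), 'orientation': array([-3.10545802e+00, -4.62805511e-01,  6.83086169e-05]), 'force': array([-0.00296068, -0.59207181,  1.04230828]), 'torque': array([ 0.04919277,  0.00881413, -0.02477397]), 'grasp_force': 0.0, 'gripper_width': 0.08553671378755837}
```

View pics/top0.png

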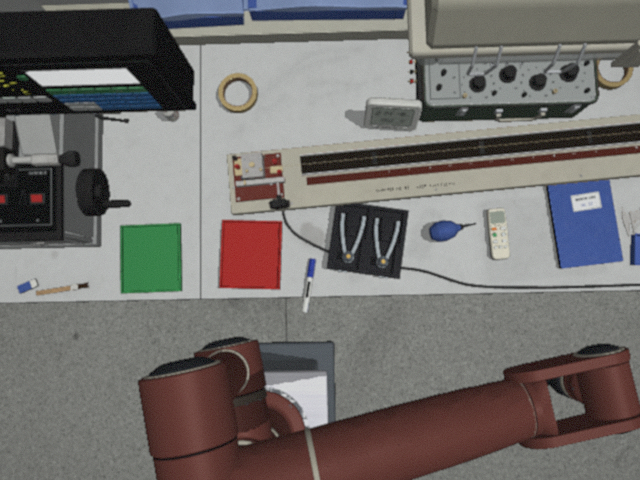

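View pics/side0.png

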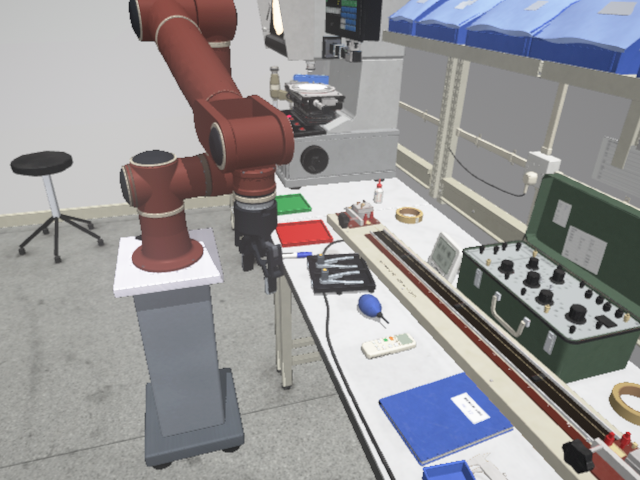

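The top view has world +x up the image and +y to the left. Green tray is at about (151,258), red at (251,254), pen (309,285), and the case at (368,241) with nuts near (348,257) and (383,262). Blower is at (445,230), remote at (499,233). Next I'll measure roughly and look from the wrist.

```bash
cat >> h.py <<'E'
def tray(c,color,z=0.016):
    h=cv2.cvtColor(c["color"],cv2.COLOR_BGR2HSV)
    m=cv2.inRange(h,(50,100,40),(85,255,255)) if color=="green" else cv2.inRange(h,(0,180,90),(6,255,255))|cv2.inRange(h,(174,180,90),(180,255,255))
    k=max(cv2.findContours(m,cv2.RETR_EXTERNAL,cv2.CHAIN_APPROX_NONE)[0],key=cv2.contourArea)
    p=ray(c,k[:,0,:],z)[:,:2]
    (x,y),wh,a=cv2.minAreaRect((p*1000).astype(np.float32))
    if wh[0]<wh[1]: a+=90   # long side = x
    a=(a+90)%180-90
    return np.array([x,y])/1000,wh,np.radians(a)
def down(yaw):  # tool down, tool x axis (pad width) at world angle yaw, fingers close across it
    return (R.from_euler('z',yaw)*R.from_euler('x',np.pi)).as_rotvec()
E
python3 - <<'E'
from h import *
c=read_camera("top")
for n in("green","red"): print(n,tray(c,n))
print(ray(c,[(348,257),(383,262)],.055)); print(ray(c,[(343,213),(364,213),(377,218),(399,222)],.03))
m=(c["color"].max(2)<45).astype(np.uint8); m[:, :325]=0;m[:,412:]=0;m[:195]=0;m[285:]=0
k=max(cv2.findContours(m,0,1)[0],key=cv2.contourArea); p=ray(c,k[:,0,:],.04)[:,:2]*1000
print(cv2.minAreaRect(p.astype(np.float32)))
print(ray(c,[(309,262),(306,310),(445,230),(499,233)],.01))
ct=ray(c,[(368,241)],.04)[0]
for yaw in (0,np.pi/2,-np.pi/2,np.pi):
    print(yaw,[solve_ik([ct[0]-dx,ct[1],.35],down(yaw)) for dx in(0,.05)])
move_ptp([ct[0]-.03,ct[1],.35],down(-.1))
c=read_camera("wrist");cv2.imwrite("pics/w1.png",c["color"]);print(c["xyz"],rot(c),observe()["t"])
E
```

```text
green (array([0.43338763, 0.26938019]), (165.70094299316406, 147.1513214111328), np.float64(0.013229947633565558))
red (array([0.43690491, 0.02177527]), (143.89544677734375, 162.34828186035156), np.float64(-0.04641783253564509))
[[ 0.4221401  -0.21718532  0.055     ]
 [ 0.4084728  -0.30007564  0.055     ]]
[[ 0.5318939  -0.20829355  0.03      ]
 [ 0.53072167 -0.25957454  0.03      ]
 [ 0.51768439 -0.29091946  0.03      ]
 [ 0.50664591 -0.34412805  0.03      ]]
((465.72259521484375, -264.7236328125), (170.5438690185547, 161.35348510742188), 80.67877960205078)
[[ 0.41483568 -0.12214334  0.01      ]
 [ 0.29746091 -0.11270647  0.01      ]
 [ 0.48678124 -0.45887227  0.01      ]
 [ 0.4764389  -0.59062749  0.01      ]]
0 [array([-6.64595136e-01, -2.08393174e-01,  1.70084770e+00, -4.44089210e-16,
        1.64913813e+00,  9.06201190e-01]), array([-7.28014225e-01, -3.14991223e-01,  1.78836272e+00, -4.44089210e-16,
        1.66822116e+00,  8.42782102e-01])]
1.5707963267948966 [array([-0.66459514, -0.20839317,  1.7008477 ,  0.        ,  1.64913813,
       -0.66459514]), array([-0.72801423, -0.31499122,  1.78836272,  0.        ,  1.66822116,
       -0.72801423])]
-1.5707963267948966 [array([-6.64595136e-01, -2.08393174e-01,  1.70084770e+00, -4.44089210e-16,
        1.64913813e+00,  2.47699752e+00]), array([-7.28014225e-01, -3.14991223e-01,  1.78836272e+00, -4.44089210e-16,
        1.66822116e+00,  2.41357843e+00])]
3.141592653589793 [array([-0.66459514, -0.20839317,  1.7008477 ,  0.        ,  1.64913813,
       -2.23539146]), array([-0.72801423, -0.31499122,  1.78836272,  0.        ,  1.66822116,
       -2.29881055])]
[ 0.49878724 -0.27435767  0.47113079] [[-1.00157787e-01 -9.58266872e-01 -2.67755521e-01]
 [-9.94971465e-01  9.63416773e-02  2.73873061e-02]
 [-4.48332227e-04  2.69152155e-01 -9.63097563e-01]] 1.7667
```

View pics/w1.png

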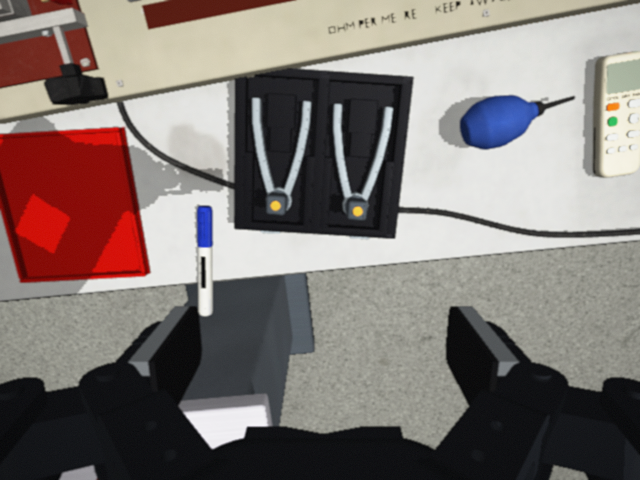

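The wrist view shows both calipers in the case, with yellow hinge dots at (275,205) and (357,211). Next I'll refine the nut positions and get the height profile around them.

```bash
python3 - <<'E'
from h import *
c=read_camera("wrist")
h=cv2.cvtColor(c["color"],cv2.COLOR_BGR2HSV)
m=cv2.inRange(h,(15,120,150),(32,255,255)); m[:, :245]=0;m[:,400:]=0;m[:180]=0;m[230:]=0
n,l,s,ce=cv2.connectedComponentsWithStats(m)
v,u=np.mgrid[:480,:640]; z=c["z_map"]
P=np.dstack([(u-c["cx"])/c["fx"]*z,(v-c["cy"])/c["fy"]*z,z])@rot(c).T+np.array(c["xyz"])
for i in range(1,n):
    if s[i,4]<10: continue
    print(ce[i],s[i,4],ray(c,[ce[i]],.055)[0],P[int(ce[i][1]),int(ce[i][0])])
np.set_printoptions(linewidth=200)
print("rowx",(P[206,225:410:4,2]*1000).round().astype(int))
for cc in (275,357): print("col",(P[150:245:4,cc,2]*1000).round().astype(int))
E
```

```text
[274.81012658 205.36708861] 79 [ 0.42629974 -0.21724675  0.055     ] [ 0.42721234 -0.2168366   0.05761145]
[357.22368421 210.69736842] 76 [ 0.41229788 -0.30073668  0.055     ] [ 0.41337938 -0.30046432  0.05661391]
rowx [ 0  2  0 28 29 28 29 22 16 16 18 56 55 57 55 54 29 17 18 17 29 29 30 29 28 28 27 16 18 19 31 55 56 57 56 56 16 17 18 27 29 28 30 30  0  0  0]
col [ 28  16  18  16  16  17  17  19  16  17  31  48  56  58  57  57  53  16  26  29  29   2 471   0]
col [ 28  29  17  17  17  17  16  16  16  15  17 471  39  55  57  57  57  56  17  21  29  29  25   0]
```

```bash
cat >> h.py <<'E'
YAW=-0.163
NUT=dict(A=np.array([.4263,-.2172]),B=np.array([.4123,-.3007]))
TR=dict(green=(np.array([.4334,.2694]),.0132),red=(np.array([.4369,.0218]),-.0464))
ux=lambda a:np.array([np.cos(a),np.sin(a)])
H=.16
def pick(xy,yaw,z):
    o=down(yaw+np.pi/2)
    move_ptp([*xy,H],o); move_linear([*xy,z],feed=.12); close(70); sleep(.2)
    print("grip",observe()["gripper_width"]); move_linear([*xy,H],feed=.12)
    print("held",observe()["gripper_width"],observe()["force"])
def place(t,z=.0455):
    c,a=TR[t]; xy=c-.05*ux(a); o=down(a+np.pi/2)
    move_ptp([*xy,H],o); move_linear([*xy,z+.012],feed=.15)
    print("contact",move_linear([*xy,z-.003],feed=.03,contact_N=4),observe()["eef_pos"])
    let_go(); move_linear([*xy,H],feed=.2)
def squeeze(t,mid,yaw,z=.031):
    # mid: point on the middle line 75 mm from hub
    move_ptp([*mid,H],down(yaw)); move_linear([*mid,z],feed=.15,contact_N=15)
    print(observe()["eef_pos"],observe()["gripper_width"]); close(25); sleep(.5)
    s=observe(); print("squeezed width",s["gripper_width"],s["grasp_force"])
E
python3 - <<'E'
from h import *
pick(NUT["A"],YAW,.056); place("red")
c=read_camera("wrist"); cv2.imwrite("pics/w2.png",c["color"]); np.save("w2.npy",c,allow_pickle=True); print(observe()["t"])
E
```

```text
grip 0.018309701856395477
held 0.01834316264751029 [ 0.27057764 -0.44227661 -1.84687724]
contact True [0.38737202 0.02407161 0.04540324]
9.6417
```

View pics/w2.png

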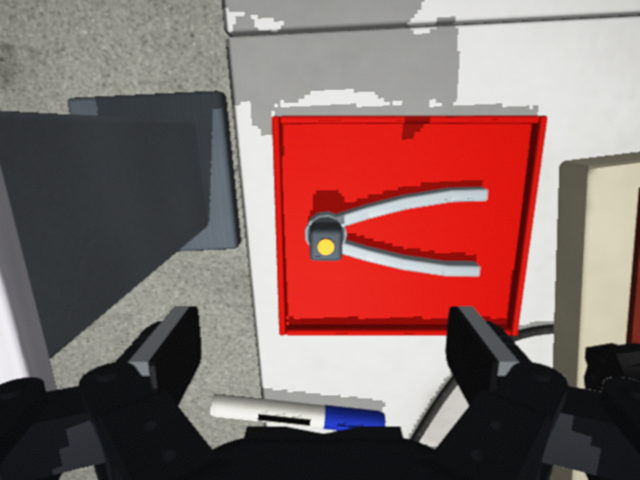

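Caliper A lies centred in the red tray, with its dot at (326,246) and tips at (488,194) and (480,271). Now the squeeze.

```bash
python3 - <<'E'
from h import *
c=np.load("w2.npy",allow_pickle=True).item()
hub=ray(c,[(326,246)],.044)[0,:2]; tips=ray(c,[(488,194),(480,271)],.017)[:,:2]
d=tips.mean(0)-hub; yaw=np.arctan2(d[1],d[0]); print(hub,tips,yaw,np.linalg.norm(d))
squeeze("red",hub+.075*ux(yaw),yaw)
c=read_camera("side"); cv2.imwrite("pics/s3.png",c["color"][180:330,200:440]); print(observe()["t"])
E
```

```text
[0.38819315 0.02342394] [[ 0.49343294  0.04563989]
 [ 0.49122631 -0.00668686]] -0.03788812814600156 0.1042112644979577
[0.46393953 0.02048456 0.03189384] 0.08569714645568245
squeezed width 0.025634016798837107 24.410729085011553
13.1833
```

```bash
python3 - <<'E'
from h import *
let_go(); p=observe()["eef_pos"]; move_linear([p[0],p[1],H],feed=.2); move_ptp([.387,.022,.2],down(-.046+np.pi/2))
c=read_camera("wrist"); cv2.imwrite("pics/w4.png",c["color"]); np.save("w4.npy",c,allow_pickle=True); print(observe()["t"])
E
```

```text
16.0417
```

View pics/w4.png

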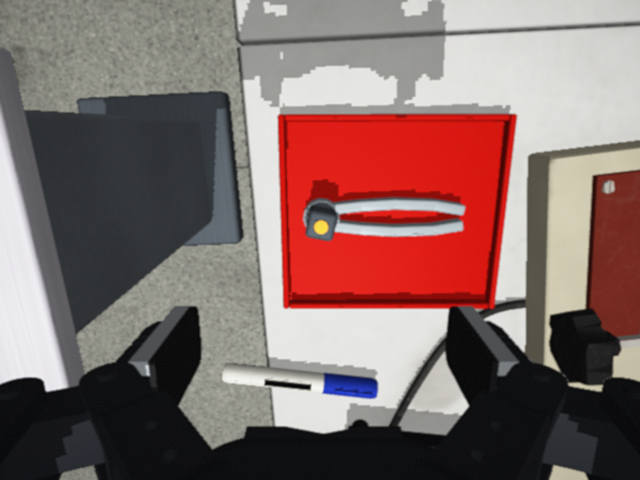

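The legs are now together: dot at (321,227), tips at about (463,217). A is the free one, so it goes to green and B goes to red.

```bash
python3 - <<'E'
from h import *
c=np.load("w4.npy",allow_pickle=True).item()
hub=ray(c,[(321,227)],.044)[0,:2]; t=ray(c,[(463,218)],.017)[0,:2]
d=t-hub; yaw=np.arctan2(d[1],d[0]); print(hub,t,yaw,np.linalg.norm(d))
pick(hub,yaw-.2,.0455); place("green")
c=read_camera("wrist"); ga=c["color"]
pick(NUT["B"],YAW,.056); place("red")
c=read_camera("wrist"); cv2.imwrite("pics/w5.png",cv2.resize(np.hstack([ga,c["color"]]),(800,300))); print(observe()["t"])
E
```

```text
[0.38563614 0.02335175] [0.49230105 0.01893688] -0.04136645779912174 0.10675623560963242
grip 0.018557105708620014
held 0.018434577591226634 [ 0.10886335 -0.53437844 -2.30842502]
contact True [0.3838415  0.26900167 0.04589655]
grip 0.018484899798989058
held 0.01888294476005408 [-0.42719711 -0.6994446  -1.52595218]
contact True [0.38747937 0.02407178 0.04542282]
31.9
```

View pics/w5.png

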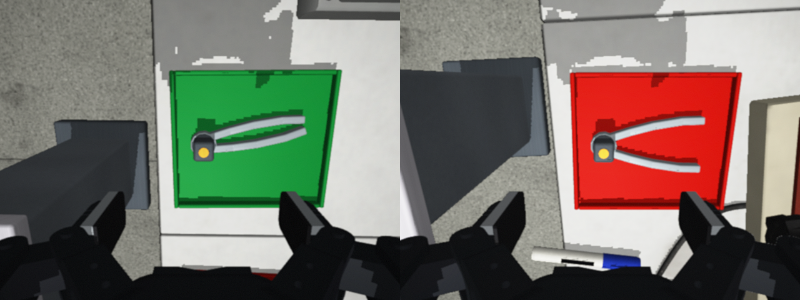

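The closed caliper lies flat in the green tray, with its dot at (204,153) and tips at about (304,125). The open one lies flat in the red tray, with its dot at (604,153) and tips at (703,121) and (698,169). Handing in.

```bash
python3 -c "
from h import *
print(job_done())"
```

```text
the job is handed in; nothing more can be done
None
```

I handed the job in at about 32 s: the free caliper is in the green tray with its legs closed and the seized one is in the red tray, still open; I squeezed only one, it closed, so I took the other as seized without squeezing it.

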